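# Clamp the wax pot in the sliding-jaw holder

## Task

Clamp the wax pot in the wooden holder so that it cannot slide about while its lid is decorated later: loosen the bar knob on the sliding jaw, slide the jaw along until it gently holds the pot fully home between its own vee and the fixed vee, then tighten the knob fully again so the jaw stays there, and let go. Do not squeeze the pot hard or tip it, and leave the other things around the holder where they are.

Things in the scene. Friction and masses are not known exactly. Their poses are not given: they have to be found in the camera images.
- clamp_base: The holder: plywood plate 330 x 130 mm, 15 mm thick, fixed on the desk. Origin: centre of its underside; x runs along the plate and its track, z up. At the -x end is the fixed vee: two light wood blocks, tops 28 mm above the plate, faces at 45 deg either side of the x axis, open towards +x. The sliding jaw rides on the +x part.
- vee_seat (a point): Point on the plate's upper surface (85 mm from the plate's centre towards -x of the base) where the pot's axis stands when the pot touches both faces of the fixed vee.
- jaw: Sliding jaw: aluminium block carrying a vee of two wood blocks (tops 28 mm above the plate) that opens to -x and faces the fixed vee. Origin: on the plate, where the pot's axis stands when it touches both faces of this vee; the block lies 46 to 100 mm to +x of it, the knob's axis 73 mm. Axes as clamp_base; slides only along x, about 2 N when free, from x = +30 to -100 mm in its frame.
- knob_grip (a point): Centre of the clamp knob's bar on top of the jaw: black bar 56 mm long, 14 wide, 20 tall (72 to 92 mm above the desk), on a 12 mm spindle with 23 mm of free height between the bar and the jaw's collar. The point is on the knob's vertical axis, 82 mm above the desk, and turns with it; x runs along the bar. The jaw may be pushed along by it.
- knob (a joint): Turn of the clamp knob, rad. 0: tightest, at its stop, bar along the track; grows anticlockwise seen from above, to the stop at 1.5. Below 0.7 the screw presses a shoe on the track and friction holds the jaw, ever harder (about 60 N at 0); above 0.7 the jaw is free. Turning takes 0.15 to 0.25 N m; the knob stays where it is left.
- wax_pot: The work: a flat round white pot with its lid on, 90 mm in diameter, 32 mm tall, about 0.12 kg, standing loose on the plate between the fixed vee and the jaw. Origin: centre of its underside.
- paint_1: Bystander: teal paint bottle with white cap, 38 mm in diameter, 105 mm tall, standing loose beside the holder. Origin: centre of its underside.
- masking_tape: Bystander: roll of masking tape lying flat, 98 mm across, 25 mm tall, loose beside the holder. Origin: centre of its underside.
- sanding_block: Bystander: dark foam sanding block, 64 x 98 x 24 mm, lying loose beside the holder. Origin: centre of its underside.

How it is judged:
By the outcome, as a careful person would: the job done as asked, in the order asked, and still so for the second after the job is handed in, with the robot touching nothing.
It also fails if it takes over 42 s, if anything falls off the work surface, if the arm or the gripper's body presses on something with over 40 N, if the wrist force passes 120 N, or if a joint passes its speed limit or range.

## Robot

A 7-joint arm with a two-finger parallel gripper is mounted at the origin on the work surface; the furniture and walls round the work are solid. World frame = base frame: x ahead of the robot, y to its left, z up, the work surface at z = 0. Lengths are in mm, angles in rad, forces in N, time in s.
With the tool pointing down it reaches from about 425 to 875 mm from the base axis. Payload 4.7 kg.
Tool frame: the origin (TCP) lies at the very end of the fingers, on their centre line; the grasp point (between the pads) lies 19 mm behind it (env.tcp_to_grasp is the distance from the TCP to the grasp point, in mm); z points along the fingers, y is the direction in which the jaws open and shut (so a half turn about z gives the same grasp; the last joint's range is limited). The gripper opens to 87 mm and grips with 3 to 60 N. Pads are 19 mm wide; open, the fingers measure 117 mm over their backs; the gripper's body (75 mm by 190 mm) begins 51 mm behind the grasp point.
Start: joints at [0.014, 0.321, -0.07, 1.45, 0.023, 1.371, -0.057], TCP at [650.02, -0.025, 222.587] pointing down, gripper open.
Joint ranges: [-2.86, 2.86], [-0.3, 2.09], [-1.38, 1.24], [0.06, 2.45], [-1.56, 4.7], [0.09, 2.05], [-2.69, 2.69]. Speed limits (rad/s): [2.57, 2.57, 3.14, 3.14, 3.14, 3.14, 3.14].

## Interface

Orientations are given as a unit quaternion [x, y, z, w].
In Python, from bench import env, viewer, ticket, nets gives the robot as it stands.
- The arm moves only by the tool jog_arm, never from a script. Its argument "increments" is text: rows parted by semicolons, each of 5 numbers parted by spaces: the finger opening in cm, from 0 to 8.7, then the shift along the world's x, y, z in cm, then the turn about the world's z in rad. In form: gripper dx dy dz twist; .... A call has exactly 10 rows; each row is the pose to reach, as a shift and turn from the pose commanded when the call began; what a row does not reach only later rows make up. A row lasts 1/12 s, in which the tool goes at most 41.7 mm and 7.16 degrees, less where a joint would pass 70% of its speed; a pose out of reach is approached as far as the arm can. A call with a gripper value outside its range is refused whole. The fingers move at their own pace and stop on an object; the grip force is fixed at half the most. Time passes only in rows, so rows that repeat a pose let the fingers close, or fill a call up. It gives the time, the measured TCP pose, the force and the opening at its end, in the units of the state.
- env.get_state(): the state, without advancing time (a new reading comes with each control period).
- viewer.camera(name): name is "scene" or "side" or "wrist"; returns (picture, depth): 480x640x3 uint8, red, green, blue; 480x640 float32, mm along the optical axis (not along the pixel's ray), 0 where there is no reading.
- viewer.camera_info(name): a dict with "mtx" (3x3 intrinsics, pixels), "k1" (the pictures are not rectified: a ray, as slopes to the right and down, at radius r is drawn at 1 + k1 r^2 times it, then the intrinsics apply), "world_to_cam" (4x4, takes a point from world to camera coordinates); the wrist camera has in their place "mount" (4x4, takes a point from camera to tool coordinates, whose origin is the TCP and whose axes are the flange's). Camera axes: x right, y down, z forward; pixel columns grow to the right and rows downward; lengths in mm; the calibration is good to about 2 mm. A picture is of the moment at which its call begins: read the wrist's pose just before it. camera_info takes no time and is no camera call.
- ticket.hand_in(): hands the job in, once; it reports no verdict.
Trained networks look in the newest picture that a camera, given by its name, has taken for a name from the list of things; names that differ only in an ending like _2 or _b are one class to them, and where a whole thing is asked for, a point or a joint stands for the part that bears it (a point fixed in the world has none). Each returns a list of dicts, best first, with "confidence" (0 to 1); they miss things now and then, are a little off and sometimes report something else, mostly with a low value. They report only what shows in the picture. A call takes as long as a camera call.
- nets.spot_in(name, camera): "uv" ([column, row] in pixels, amid what is visible of it).
- nets.mark_of(name, camera): "uv" ([column, row] in pixels: a listed point, or the origin of a listed thing).
The state is a dict: "clock": time; "joint_pos": joint angles; "joint_velocities": joint speeds; "tau": joint torques, N m; "tcp_pos": TCP position; "ee_rot": TCP orientation; "force": force on the tool from outside, world axes, zero at the start; "torque": the same for the moment, N m; "gripper_width": finger opening in mm.
Only numpy, scipy, OpenCV 4.12 (cv2) and the standard library are available. Lean on these libraries where they do the work, as an engineer would, in place of code of your own. Each camera call takes 0.05 s, during which the arm holds its last target.

## Working session

There is one attempt and no reset: what is moved stays moved. The work goes in short steps, Python scripts to look and compute and a tool call to move; the robot and the scene stay as the last step left them, time stands still between calls to the robot, and variables do not carry over. Pictures are saved under pics/ and viewed, and the job is handed in when it is done.

Besides the shell and the picture viewer there is one more tool, called by a JSON object that holds its "name" and its "arguments", one argument or row to a line. jog_arm: Moves the arm, as the interface text tells. Its arguments: {"type":"object","properties":{"increments":{"type":"string"}},"required":["increments"]}

```bash
ls; mkdir -p pics
cat > h.py <<'E'
import numpy as np, cv2
from bench import env, viewer, ticket, nets
from scipy.spatial.transform import Rotation as R
def w2c(name):
    i=viewer.camera_info(name)
    if 'world_to_cam' in i: return i,np.array(i['world_to_cam'])
    s=env.get_state(); T=np.eye(4); T[:3,:3]=R.from_quat(s['ee_rot']).as_matrix(); T[:3,3]=s['tcp_pos']
    return i,np.linalg.inv(T@np.array(i['mount']))
def ray(name,uv):
    i,W=w2c(name); K=np.array(i['mtx']); k=i['k1']
    p=cv2.undistortPoints(np.array([[uv]],float),K,np.array([k,0,0,0.]))[0,0]
    C=np.linalg.inv(W); return C[:3,3],C[:3,:3]@np.array([p[0],p[1],1])
def atz(name,uv,z):
    o,d=ray(name,uv); return o+d*(z-o[2])/d[2]
def bydepth(name,uv,D):
    o,d=ray(name,uv); u,v=int(round(uv[0])),int(round(uv[1])); return o+d*D[v,u]
def save(n,p): cv2.imwrite('pics/'+n,p[:,:,::-1])
E
python3 - <<'E'
from h import *
for c in ['scene','side','wrist']:
    p,d=viewer.camera(c); save(c+'0.png',p); np.save(c+'0.npy',d)
    for n,z in [('clamp_base',0),('vee_seat',15),('jaw',15),('knob_grip',82),('wax_pot',15),('paint_1',0),('masking_tape',0),('sanding_block',0)]:
        try:
            r=nets.mark_of(n,c)[:2]
            for q in r: print(c,n,round(q['confidence'],2),np.round(q['uv']),np.round(atz(c,q['uv'],z),1))
        except Exception as e: print(c,n,e)
print(env.get_state())
E
```

```text
pics
scene clamp_base 0.87 [308. 275.] [573. 125.   0.]
scene jaw 0.68 [312. 275.] [550.5 131.5  15. ]
scene jaw 0.65 [381. 291.] [444.7  56.8  15. ]
scene knob_grip 0.93 [325. 270.] [476.6 156.3  82. ]
scene wax_pot 0.97 [294. 251.] [635.2 116.4  15. ]
scene paint_1 0.91 [337. 233.] [660.6  -8.9   0. ]
scene masking_tape 0.63 [234. 292.] [603.9 261.    0. ]
scene sanding_block 0.71 [380. 286.] [470.7  34.2   0. ]
side clamp_base 0.9 [321. 292.] [572.5 125.7   0. ]
side jaw 0.77 [330. 291.] [553.9 135.7  15. ]
side knob_grip 0.94 [372. 272.] [482.9 154.9  82. ]
side knob_grip 0.61 [310. 241.] [595.  117.1  82. ]
side wax_pot 0.68 [285. 268.] [642.1 109.3  15. ]
side paint_1 0.84 [310. 242.] [ 6.479e+02 -5.000e-01  0.000e+00]
side masking_tape 0.57 [264. 340.] [599.7 260.    0. ]
side sanding_block 0.82 [399. 278.] [472.5  41.2   0. ]
side sanding_block 0.57 [373. 273.] [516.2  45.2   0. ]
wrist clamp_base 0.98 [252.  94.] [573.8 124.5   0. ]
wrist knob_grip 0.89 [110.  43.] [477.4 153.2  82. ]
wrist wax_pot 0.77 [315. 103.] [638.6 114.2  15. ]
wrist paint_1 0.63 [324. 219.] [646.8  -5.7   0. ]
wrist sanding_block 0.96 [164. 189.] [472.1  28.2   0. ]
{'clock': 1.35, 'joint_pos': array([ 0.01409756,  0.32100606, -0.07012019,  1.45049134,  0.02257923,
        1.37081072, -0.05689101]), 'joint_velocities': array([ 0.00025067,  0.00068368, -0.00011875,  0.00056623, -0.0013908 ,
        0.0003914 ,  0.00173537]), 'tau': array([-5.46379324e-04, -4.91099381e+01, -4.03628368e-01, -3.12763989e+01,
       -6.38067978e-02,  3.36903124e-02, -1.05028511e-05]), 'tcp_pos': array([ 6.50018989e+02, -3.43678652e-03,  2.22587097e+02]), 'ee_rot': array([7.07090771e-01, 7.07122790e-01, 1.90101579e-05, 3.12748471e-05]), 'force': array([ 0.09145756,  0.26470572, -0.67878122]), 'torque': array([ 0.03348513, -0.01440263, -0.05673563]), 'gripper_width': 87.28194408845576}
```

View pics/scene0.png

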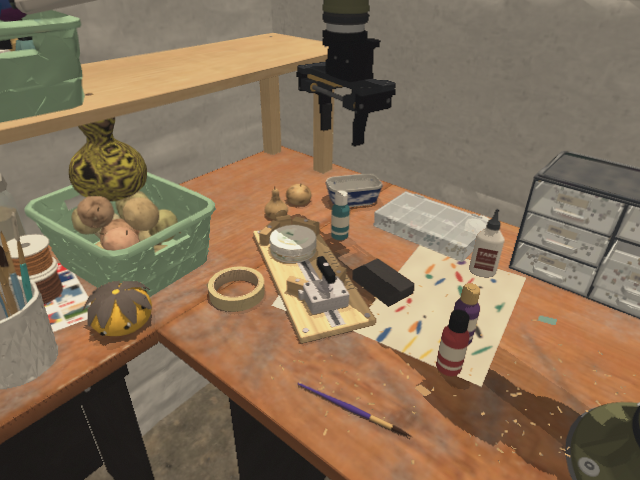

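View pics/side0.png

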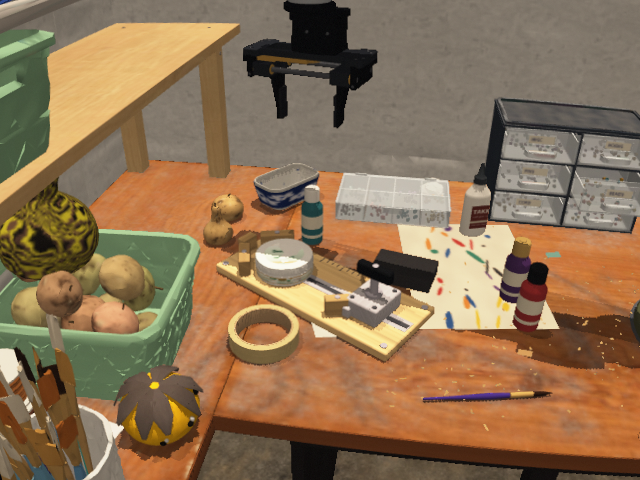

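View pics/wrist0.png

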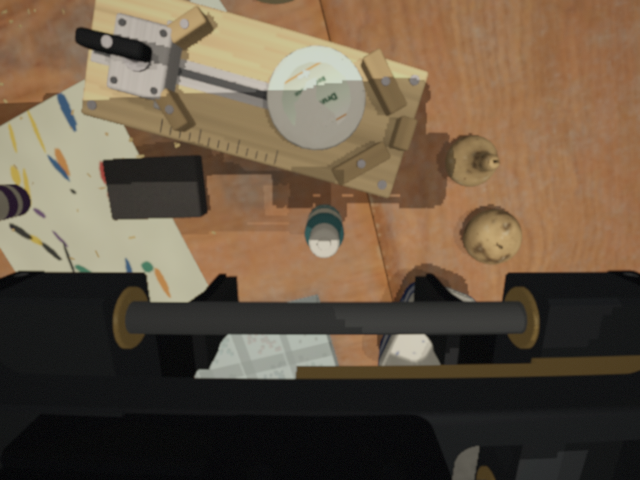

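The plate's fixed vee is at the far end (wrist image, around 380,120). The pot is at (315,100) and the jaw with its black bar is near (115,45), with the bar roughly along the track. The sanding block, bottle and tape are clear of the jaw. Next I'll measure the base yaw and jaw pose.

Run:
```python
from h import *
p=cv2.imread('pics/wrist0.png'); d=np.load('wrist0.npy')
cv2.imwrite('pics/wz.png',cv2.resize(p[0:200,60:460],(800,400),interpolation=cv2.INTER_CUBIC))
s=cv2.imread('pics/scene0.png'); cv2.imwrite('pics/sz.png',cv2.resize(s[210:350,230:430],(800,560),interpolation=cv2.INTER_CUBIC))
# height map from wrist depth
V,U=np.mgrid[0:270,0:640]; i,W=w2c('wrist');K=np.array(i['mtx'])
pp=cv2.undistortPoints(np.stack([U.ravel(),V.ravel()],1)[:,None].astype(float),K,np.array([i['k1'],0,0,0.]))[:,0]
C=np.linalg.inv(W); dd=d[:270].ravel()
P=(np.c_[pp,np.ones(len(pp))]*dd[:,None])@C[:3,:3].T+C[:3,3]
P=P[dd>0]
def rect(m,n):
    q=P[m]; 
    if len(q)<20: print(n,'few');return
    print(n,len(q),np.round(np.median(q,0),1),cv2.minAreaRect(q[:,:2].astype(np.float32)))
z=P[:,2]; near=(P[:,0]>400)&(P[:,0]<760)
knob=(z>84)&(z<100)&(P[:,0]<560)&(P[:,1]>100); rect(knob,'knob')
jawblk=(z>38)&(z<60)&(P[:,0]<600)&(P[:,1]>60); rect(jawblk,'jaw/vee')
pot=(z>43)&(z<55)&(np.hypot(P[:,0]-638,P[:,1]-114)<60); rect(pot,'pot top')
q=P[pot]; print('circle',cv2.minEnclosingCircle(q[:,:2].astype(np.float32)))
pl=(z>10)&(z<22)&(P[:,0]>400)&(P[:,0]<760)&(P[:,1]>30)&(P[:,1]<250); rect(pl,'plate')
```

```text
knob 1364 [482.2 150.7  90.8] ((480.3835754394531, 151.60678100585938), (14.563669204711914, 56.0925407409668), 76.09371948242188)
jaw/vee 5256 [494.8 145.6  43.2] ((522.9894409179688, 140.25840759277344), (153.16610717773438, 103.60860443115234), 2.5266599655151367)
pot top 8008 [640.1 115.1  47.1] ((642.97314453125, 113.45791625976562), (90.06204986572266, 94.97307586669922), 75.38953399658203)
circle ((645.6868286132812, 117.16957092285156), 51.54005813598633)
plate 25585 [560.9 121.2  14.4] ((574.6240234375, 118.4168701171875), (181.12149047851562, 348.0706481933594), 88.80609130859375)
```

View pics/wz.png

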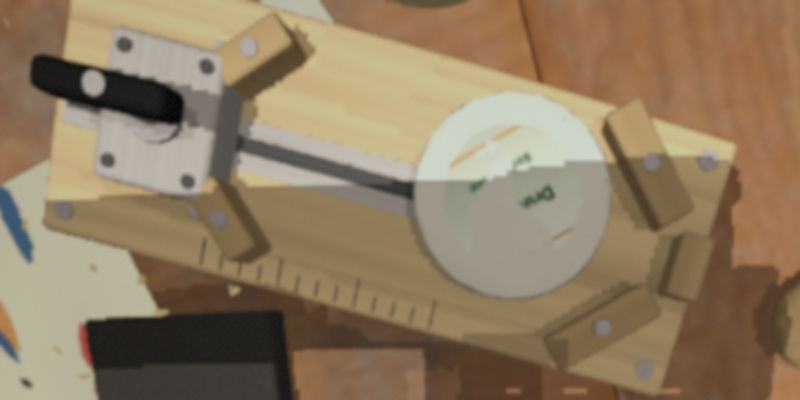

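View pics/sz.png

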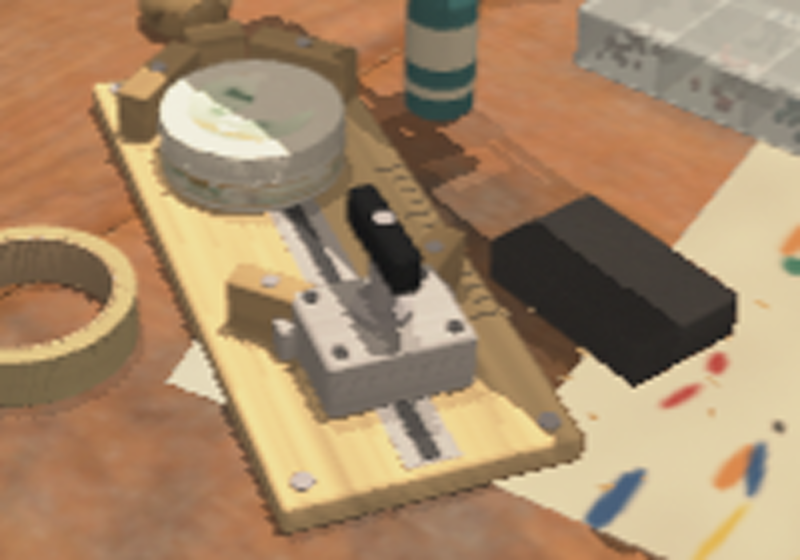

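Run:
```python
from h import *
f=lambda u,v,z=15: np.round(atz('wrist',(60+u/2,v/2),z),1)
a,b,c=f(45,228),f(655,393),f(735,145)
print(a,b,c,np.linalg.norm(a-b),np.linalg.norm(c-b)); e=b-a; print('yaw',np.arctan2(e[1],e[0]), np.arctan2(*(c-b)[[1,0]])-np.pi/2)
ctr=(a+c)/2; print('ctr',ctr)
# pot circle by colored top ellipse
print('pot top',[f(*q,47) for q in [(415,190),(610,190),(512,92),(515,298)]])
```

```text
[401.4 106.7  15. ] [713.7  21.5  15. ] [748.2 142.9  15. ] 323.7133454153536 126.2070124834591
yaw -0.26633333013912314 -0.2768847709636373
ctr [574.8 124.8  15. ]
pot top [array([596.5, 117. ,  47. ]), array([684.2, 116.9,  47. ]), array([640.4, 157.6,  47. ]), array([641.3,  69.6,  47. ])]
```

{"name": "jog_arm", "arguments": {
  "increments": "8.7 -2.8 2.5 0 0.12; 8.7 -5.6 5 0 0.24; 8.7 -8.5 7.6 -1 0.36; 8.7 -11.3 10.1 -2 0.48; 8.7 -14.1 12.6 -3.5 0.6; 8.7 -17.0 15.2 -5 0.72; 8.7 -17.0 15.2 -6.5 0.84; 8.7 -17.0 15.2 -8 0.96; 8.7 -17.0 15.2 -8.5 1.08; 8.7 -17.0 15.2 -8.5 1.2"
}}

```text
clock: 2.18
tcp_pos: [478.7, 151.8, 136.0]
ee_rot: [0.181, 0.983, -0.001, -0.001]
force: [-0.7, -0.3, 0.1]
gripper_width: 87.1
```

{"name": "jog_arm", "arguments": {
  "increments": "8.7 0 0 0 0.11; 8.7 0 0 0 0.11; 6 0 0 0 0.11; 5 0 0 0 0.11; 5 0 0 0 0.11; 5 0 0 0 0.11; 5 0 0 0 0.11; 5 0 0 0 0.11; 5 0 0 0 0.11; 5 0 0 0 0.11"
}}

```text
clock: 3.02
tcp_pos: [480.0, 152.0, 137.6]
ee_rot: [0.13, 0.992, 0.0, 0.0]
force: [0.2, -0.5, -0.2]
gripper_width: 51.3
```

Run:
```python
from h import *
s=env.get_state();print(s['clock'],s['tcp_pos'],s['ee_rot'],R.from_quat(s['ee_rot']).as_matrix()[:,1],s['joint_pos'],s['force'],s['torque'],s['gripper_width'])
p,d=viewer.camera('wrist'); save('w1.png',p); np.save('w1.npy',d)
for r in nets.mark_of('knob_grip','wrist')[:2]: print(r,atz('wrist',r['uv'],82))
p2,d2=viewer.camera('side'); save('s1.png',p2)
V,U=np.mgrid[0:480,0:640]; i,W=w2c('wrist');K=np.array(i['mtx'])
pp=cv2.undistortPoints(np.stack([U.ravel(),V.ravel()],1)[:,None].astype(float),K,np.array([i['k1'],0,0,0.]))[:,0]
C=np.linalg.inv(W); dd=d.ravel()
P=(np.c_[pp,np.ones(len(pp))]*dd[:,None])@C[:3,:3].T+C[:3,3]; P=P[dd>0]
m=(P[:,2]>80)&(P[:,2]<100)&(np.hypot(P[:,0]-480,P[:,1]-151)<40)
q=P[m]; print(len(q),np.median(q,0),cv2.minAreaRect(q[:,:2].astype(np.float32)))
```

```text
3.0167 [480.00656214 151.99406745 137.58116993] [1.30105854e-01 9.91500108e-01 3.63327028e-05 2.35175232e-05] [2.57999934e-01 9.66144931e-01 7.81672924e-05] [-0.08378715  0.08547863 -0.28771008  1.9086114   0.02648653  1.15105446
  0.92854716] [ 0.16469023 -0.48068131 -0.21220169] [ 0.09827693 -0.04722305 -0.00633039] 51.312837809311375
{'uv': [325.2, 259.8], 'confidence': 0.72} [478.08723931 150.63636179  82.        ]
1802 [475.91263208 152.86119352  90.79803215] ((478.2479553222656, 152.19520568847656), (13.947145462036133, 54.1100959777832), 76.46185302734375)
```

View pics/w1.png

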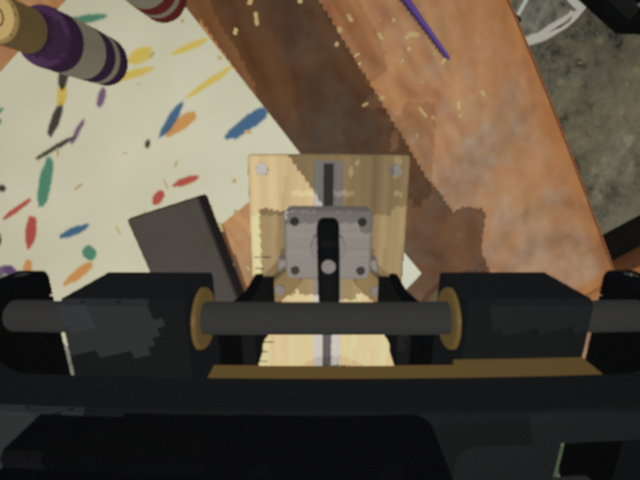

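View pics/s1.png

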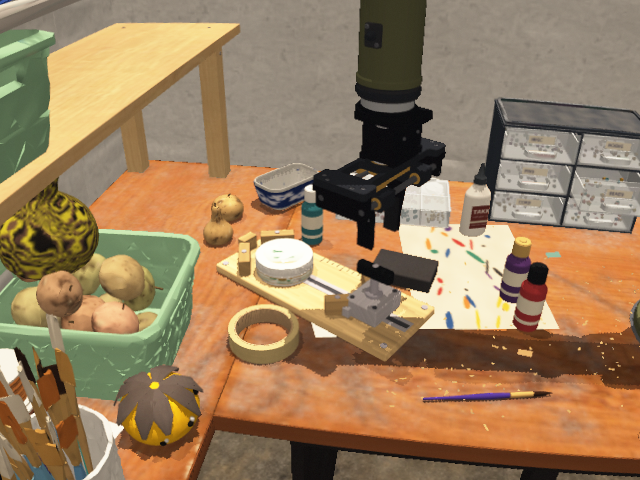

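Run:
```python
from h import *
p=cv2.imread('pics/w1.png'); cv2.imwrite('pics/w1z.png',cv2.resize(p[190:330,240:420],(720,560),interpolation=cv2.INTER_CUBIC))
for uv in [(328,267),(328,218),(328,300)]: print(atz('wrist',uv,92))
s=cv2.imread('pics/wrist0.png')
```

```text
[480.01318586 151.92472814  92.        ]
[450.28553366 159.80957159  92.        ]
[501.33390473 146.27127543  92.        ]
```

View pics/w1z.png

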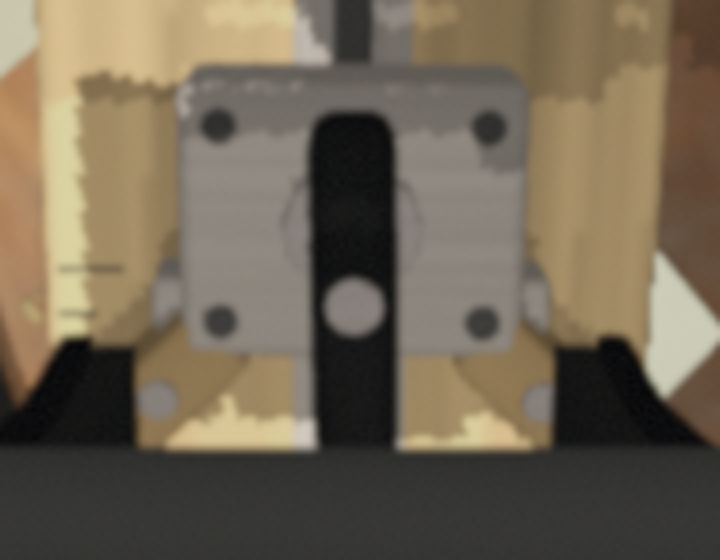

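The bar's centre cap is at crop (355,308), which works out to (480,152) at z=92. It is directly under the TCP and aligned with it, so I'll descend and grip.

{"name": "jog_arm", "arguments": {
  "increments": "5 0 0 -2 0; 5 0 0 -4 0; 5 0 0 -6 0; 5 0 0 -7 0; 5 0 0 -7.4 0; 5 0 0 -7.4 0; 3 0 0 -7.4 0; 2 0 0 -7.4 0; 1 0 0 -7.4 0; 1 0 0 -7.4 0"
}}

```text
clock: 4.0
tcp_pos: [480.6, 152.2, 64.5]
ee_rot: [0.13, 0.992, 0.0, 0.001]
force: [1.3, -0.1, 0.6]
gripper_width: 31.1
```

{"name": "jog_arm", "arguments": {
  "increments": "0.5 0 0 0 0; 0 0 0 0 0; 0 0 0 0 0; 0 0 0 0 0; 0 0 0 0 0; 0 0 0 0 0; 0 0 0 0 0; 0 0 0 0 0; 0 0 0 0 0; 0 0 0 0 0"
}}

```text
clock: 4.83
tcp_pos: [480.6, 153.3, 64.0]
ee_rot: [0.13, 0.992, 0.001, 0.001]
force: [2.1, 4.6, -0.2]
gripper_width: 13.8
```

```bash
cat > st.py <<'E'
from h import *
s=env.get_state();M=R.from_quat(s['ee_rot']).as_matrix()
u=np.array([-.965,.262,0])
print(s['clock'],'tcp',np.round(s['tcp_pos'],2),'yaw',round(np.arctan2(M[1,1],M[0,1]),4),'F',np.round(s['force'],2),'F.u',round(s['force']@u,2),'T',np.round(s['torque'],3),'w',round(s['gripper_width'],2),'j',np.round(s['joint_pos'],2), 'u',round((s['tcp_pos']-[574,125,0])@u,2))
E
python3 st.py
```

```text
4.8333 tcp [480.57 153.33  63.95] yaw 1.311 F [ 2.14  4.55 -0.18] F.u -0.87 T [ 1.106 -0.408  0.169] w 13.85 j [-0.09  0.17 -0.29  1.98  0.06  1.    0.9 ] u 97.58
```

{"name": "jog_arm", "arguments": {
  "increments": "0 0.03 0.12 0 0; 0 0.03 0.12 0 0; 0 0.03 0.12 0 0.1; 0 0.03 0.12 0 0.2; 0 0.03 0.12 0 0.3; 0 0.03 0.12 0 0.4; 0 0.03 0.12 0 0.5; 0 0.03 0.12 0 0.55; 0 0.03 0.12 0 0.55; 0 0.03 0.12 0 0.55"
}}

```text
clock: 5.67
tcp_pos: [480.5, 153.2, 63.8]
ee_rot: [-0.143, 0.99, 0.0, 0.0]
force: [1.1, 1.6, 2.7]
gripper_width: 13.6
```

```bash
python3 st.py
```

```text
5.6667 tcp [480.53 153.22  63.84] yaw 1.8584 F [1.15 1.63 2.68] F.u -0.68 T [ 0.632 -0.183  0.106] w 13.57 j [-0.05  0.17 -0.34  1.98  0.07  1.    1.44] u 97.59
```

{"name": "jog_arm", "arguments": {
  "increments": "0 0 0 0 0.1; 0 0 0 0 0.2; 0 0 0 0 0.3; 0 0 0 0 0.4; 0 0 0 0 0.5; 0 0 0 0 0.6; 0 0 0 0 0.65; 0 0 0 0 0.65; 0 0 0 0 0.65; 0 0 0 0 0.65"
}}

```text
clock: 6.5
tcp_pos: [480.7, 153.0, 63.8]
ee_rot: [-0.452, 0.892, -0.0, 0.0]
force: [1.5, 0.8, 3.6]
gripper_width: 13.7
```

```bash
python3 st.py
python3 - <<'E'
from h import *
p,d=viewer.camera('side'); save('s2.png',cv2.resize(p[200:380,200:460],(780,540)))
E
```

```text
6.5 tcp [480.67 153.01  63.82] yaw 2.5081 F [1.48 0.84 3.63] F.u -1.21 T [ 0.525 -0.281  0.062] w 13.66 j [ 0.01  0.18 -0.4   1.98  0.08  1.    2.08] u 97.4
```

View pics/s2.png

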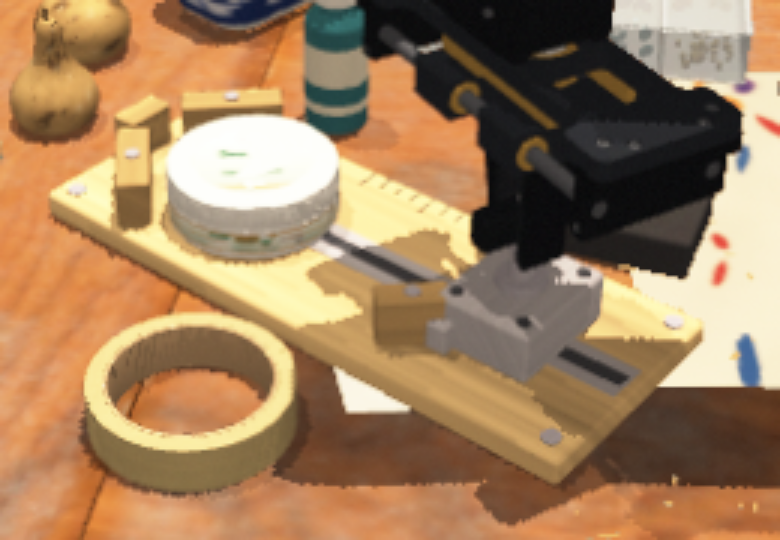

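{"name": "jog_arm", "arguments": {
  "increments": "0 0.5 -0.14 0 0; 0 1.4 -0.38 0 0; 0 2.3 -0.62 0 0; 0 3.2 -0.87 0 0; 0 4.1 -1.11 0 0; 0 5 -1.36 0 0; 0 5.9 -1.6 0 0; 0 6.8 -1.85 0 0; 0 7.5 -2.04 0 0; 0 7.7 -2.09 0 0"
}}

```text
clock: 7.38
tcp_pos: [558.0, 131.7, 63.8]
ee_rot: [-0.452, 0.892, -0.0, -0.0]
force: [-1.5, 0.6, 7.4]
gripper_width: 14.0
```

```bash
python3 st.py
python3 - <<'E'
from h import *
p,d=viewer.camera('side'); save('s3.png',cv2.resize(p[200:380,200:460],(780,540)))
for c in ['side','scene']:
    if c=='scene': viewer.camera(c)
    for n,z in [('wax_pot',15),('vee_seat',15)]:
        for r in nets.mark_of(n,c)[:1]: print(c,n,r['confidence'],atz(c,r['uv'],z))
E
```

```text
7.3833 tcp [557.96 131.67  63.82] yaw 2.5083 F [-1.49  0.59  7.37] F.u 1.59 T [0.338 0.384 0.073] w 13.98 j [ 0.03  0.31 -0.36  1.81  0.13  1.04  2.13] u 17.22
side vee_seat 0.46 [634.21371056  24.03036554  15.        ]
scene wax_pot 0.89 [641.17852226 112.79248853  15.        ]
```

View pics/s3.png

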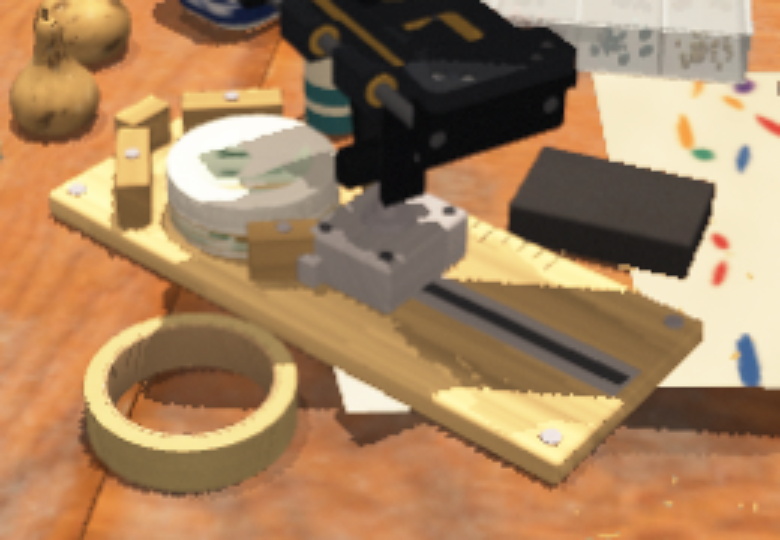

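{"name": "jog_arm", "arguments": {
  "increments": "0 0.2 -0.05 0.08 0; 0 0.5 -0.14 0.08 0; 0 0.8 -0.22 0.08 0; 0 1.1 -0.3 0.08 0; 0 1.4 -0.38 0.08 0; 0 1.7 -0.46 0.08 0; 0 1.9 -0.52 0.08 0; 0 2.0 -0.54 0.08 0; 0 2.1 -0.57 0.08 0; 0 2.1 -0.57 0.08 0"
}}

```text
clock: 8.52
tcp_pos: [578.2, 126.1, 63.9]
ee_rot: [-0.452, 0.892, -0.0, -0.0]
force: [-2.7, -0.4, 0.3]
gripper_width: 13.9
```

```bash
python3 st.py
python3 - <<'E'
from h import *
p,d=viewer.camera('side'); save('s4.png',cv2.resize(p[200:380,200:460],(780,540)))
E
```

```text
8.5167 tcp [578.21 126.12  63.94] yaw 2.5097 F [-2.71 -0.43  0.34] F.u 2.5 T [-0.001  0.379 -0.014] w 13.9 j [ 0.03  0.35 -0.35  1.77  0.14  1.05  2.15] u -3.77
```

View pics/s4.png

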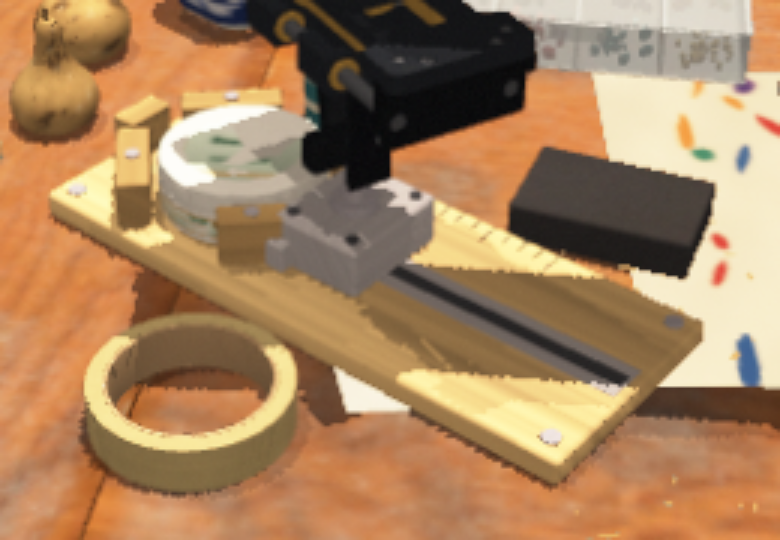

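{"name": "jog_arm", "arguments": {
  "increments": "0 0.05 -0.01 0 0; 0 0.1 -0.03 0 0; 0 0.15 -0.04 0 0; 0 0.2 -0.05 0 0; 0 0.25 -0.07 0 0; 0 0.3 -0.08 0 0; 0 0.35 -0.1 0 0; 0 0.4 -0.11 0 0; 0 0.45 -0.12 0 0; 0 0.45 -0.12 0 0"
}}

```text
clock: 9.4
tcp_pos: [582.6, 125.0, 64.0]
ee_rot: [-0.452, 0.892, 0.0, -0.0]
force: [-2.5, -2.3, -4.6]
gripper_width: 13.4
```

```bash
python3 st.py
```

```text
9.4 tcp [582.59 124.97  63.97] yaw 2.5098 F [-2.47 -2.28 -4.62] F.u 1.79 T [-0.288  0.542 -0.02 ] w 13.41 j [ 0.04  0.36 -0.35  1.76  0.14  1.05  2.15] u -8.3
```

{"name": "jog_arm", "arguments": {
  "increments": "0 0.03 -0.01 -0.05 0; 0 0.06 -0.02 -0.05 0; 0 0.09 -0.02 -0.05 0; 0 0.12 -0.03 -0.05 0; 0 0.15 -0.04 -0.05 0; 0 0.18 -0.05 -0.05 0; 0 0.21 -0.06 -0.05 0; 0 0.24 -0.07 -0.05 0; 0 0.25 -0.07 -0.05 0; 0 0.25 -0.07 -0.05 0"
}}

```text
clock: 10.23
tcp_pos: [585.4, 124.2, 63.9]
ee_rot: [-0.452, 0.892, -0.0, -0.0]
force: [-3.8, -2.4, -1.5]
gripper_width: 13.7
```

```bash
python3 st.py
python3 - <<'E'
from h import *
p,d=viewer.camera('side'); save('s5.png',cv2.resize(p[200:320,200:360],(800,600),interpolation=cv2.INTER_CUBIC))
E
```

```text
10.2333 tcp [585.39 124.19  63.94] yaw 2.5097 F [-3.8  -2.43 -1.5 ] F.u 3.03 T [-0.627  0.785 -0.02 ] w 13.72 j [ 0.04  0.36 -0.35  1.75  0.14  1.05  2.15] u -11.2
```

View pics/s5.png

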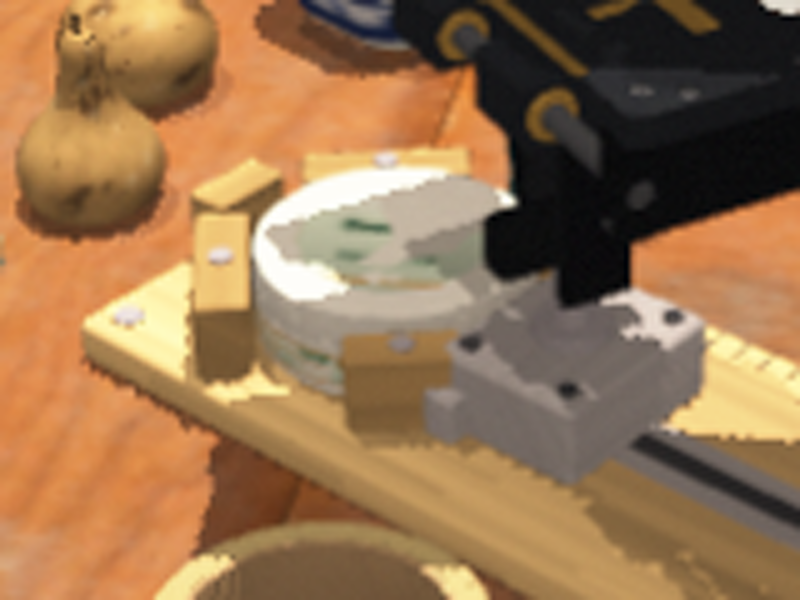

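{"name": "jog_arm", "arguments": {
  "increments": "0 0.02 -0.01 0 0; 0 0.04 -0.01 0 0; 0 0.06 -0.02 0 0; 0 0.08 -0.02 0 0; 0 0.1 -0.03 0 0; 0 0.1 -0.03 0 0; 0 0.1 -0.03 0 0; 0 0.1 -0.03 0 0; 0 0.1 -0.03 0 0; 0 0.1 -0.03 0 0"
}}

```text
clock: 11.12
tcp_pos: [586.4, 123.9, 64.0]
ee_rot: [-0.452, 0.892, -0.0, -0.0]
force: [-4.2, -4.2, -1.5]
gripper_width: 13.4
```

```bash
python3 st.py
```

```text
11.1167 tcp [586.4  123.92  63.95] yaw 2.5097 F [-4.17 -4.24 -1.53] F.u 2.91 T [-0.568  0.78  -0.006] w 13.41 j [ 0.04  0.36 -0.35  1.75  0.14  1.06  2.15] u -12.24
```

{"name": "jog_arm", "arguments": {
  "increments": "0 0.02 -0.02 0 0; 0 0.04 -0.04 0 0; 0 0.06 -0.05 0 0; 0 0.08 -0.07 0 0; 0 0.1 -0.08 0 0; 0 0.1 -0.08 0 0; 0 0.1 -0.08 0 0; 0 0.1 -0.08 0 0; 0 0.1 -0.08 0 0; 0 0.1 -0.08 0 0"
}}

```text
clock: 11.95
tcp_pos: [586.7, 123.9, 63.9]
ee_rot: [-0.453, 0.892, 0.0, -0.001]
force: [-5.9, -1.9, -0.3]
gripper_width: 13.6
```

```bash
python3 st.py
```

```text
11.95 tcp [586.67 123.88  63.92] yaw 2.5102 F [-5.92 -1.91 -0.25] F.u 5.22 T [-0.406  1.149 -0.018] w 13.63 j [ 0.04  0.36 -0.35  1.75  0.14  1.06  2.15] u -12.52
```

```bash
python3 st.py
python3 - <<'E'
from h import *
p,d=viewer.camera('side'); save('s6.png',cv2.resize(p[200:320,200:360],(800,600),interpolation=cv2.INTER_CUBIC))
p,d=viewer.camera('scene'); save('c6.png',cv2.resize(p[200:320,230:390],(800,600),interpolation=cv2.INTER_CUBIC))
E
```

```text
11.95 tcp [586.67 123.88  63.92] yaw 2.5102 F [-5.92 -1.91 -0.25] F.u 5.22 T [-0.406  1.149 -0.018] w 13.63 j [ 0.04  0.36 -0.35  1.75  0.14  1.06  2.15] u -12.52
```

View pics/s6.png

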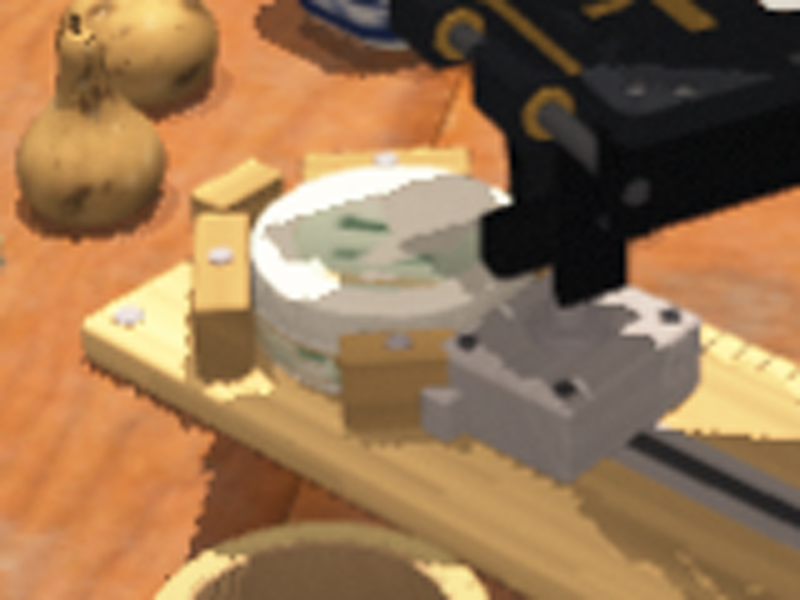

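View pics/c6.png

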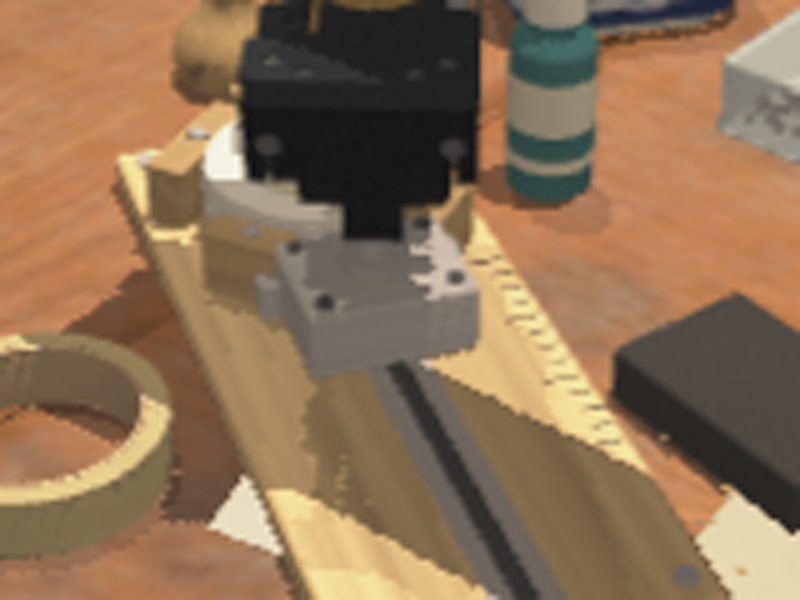

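{"name": "jog_arm", "arguments": {
  "increments": "0 0.03 -0.01 0 0; 0 0.06 -0.02 0 0; 0 0.08 -0.02 0 0; 0 0.08 -0.02 0 0; 0 0.08 -0.02 0 0; 0 0.08 -0.02 0 0; 0 0.08 -0.02 0 0; 0 0.08 -0.02 0 0; 0 0.08 -0.02 0 0; 0 0.08 -0.02 0 0"
}}

```text
clock: 12.88
tcp_pos: [586.7, 123.9, 63.9]
ee_rot: [-0.453, 0.892, 0.001, -0.001]
force: [-6.8, -2.6, 1.7]
gripper_width: 13.8
```

```bash
python3 st.py
```

```text
12.8833 tcp [586.74 123.87  63.92] yaw 2.5105 F [-6.79 -2.64  1.73] F.u 5.86 T [-0.346  1.532 -0.025] w 13.75 j [ 0.04  0.36 -0.35  1.74  0.14  1.06  2.15] u -12.59
```

{"name": "jog_arm", "arguments": {
  "increments": "0 -0.06 0.01 0 -0.05; 0 -0.06 0.01 0 -0.1; 0 -0.06 0.01 0 -0.18; 0 -0.06 0.01 0 -0.26; 0 -0.06 0.01 0 -0.34; 0 -0.06 0.01 0 -0.4; 0 -0.06 0.01 0 -0.45; 0 -0.06 0.01 0 -0.45; 0 -0.06 0.01 0 -0.45; 0 -0.06 0.01 0 -0.45"
}}

```text
clock: 13.72
tcp_pos: [586.7, 123.9, 63.9]
ee_rot: [-0.242, 0.97, 0.0, -0.001]
force: [-6.2, -2.2, 0.5]
gripper_width: 13.8
```

```bash
python3 st.py
```

```text
13.7167 tcp [586.66 123.9   63.93] yaw 2.0603 F [-6.17 -2.2   0.51] F.u 5.38 T [-0.423  1.287 -0.045] w 13.8 j [-0.02  0.36 -0.27  1.75  0.11  1.05  1.73] u -12.5
```

{"name": "jog_arm", "arguments": {
  "increments": "0 0 0 0 -0.06; 0 0 0 0 -0.12; 0 0 0 0 -0.18; 0 0 0 0 -0.24; 0 0 0 0 -0.3; 0 0 0 0 -0.36; 0 0 0 0 -0.42; 0 0 0 0 -0.45; 0 0 0 0 -0.45; 0 0 0 0 -0.45"
}}

```text
clock: 14.55
tcp_pos: [586.6, 124.1, 64.0]
ee_rot: [-0.02, 1.0, 0.0, -0.001]
force: [-6.3, -2.4, 1.1]
gripper_width: 13.4
```

```bash
python3 st.py
```

```text
14.55 tcp [586.63 124.08  63.99] yaw 1.6108 F [-6.26 -2.39  1.1 ] F.u 5.41 T [-0.417  1.306  0.041] w 13.45 j [-0.08  0.35 -0.2   1.75  0.08  1.05  1.3 ] u -12.43
```

{"name": "jog_arm", "arguments": {
  "increments": "0 0 0 0 -0.05; 0 0 0 0 -0.1; 0 0 0 0 -0.15; 0 0 0 0 -0.2; 0 0 0 0 -0.25; 0 0 0 0 -0.29; 0 0 0 0 -0.31; 0 0 0 0 -0.33; 0 0 0 0 -0.34; 0 0 0 0 -0.34"
}}

```text
clock: 15.38
tcp_pos: [586.6, 124.2, 64.0]
ee_rot: [0.149, 0.989, -0.0, -0.001]
force: [-5.9, -2.8, 0.0]
gripper_width: 13.9
```

```bash
python3 st.py
```

```text
15.3833 tcp [586.65 124.19  64.  ] yaw 1.2718 F [-5.9  -2.85  0.01] F.u 4.95 T [-0.51   1.301  0.452] w 13.92 j [-0.12  0.35 -0.15  1.75  0.06  1.05  0.97] u -12.42
```

{"name": "jog_arm", "arguments": {
  "increments": "0 0 0 0 -0.01; 0 0 0 0 -0.02; 0 0 0 0 -0.03; 0 0 0 0 -0.03; 0 0 0 0 -0.03; 0 0 0 0 -0.03; 0 0 0 0 -0.03; 0 0 0 0 -0.03; 0 0 0 0 -0.03; 0 0 0 0 -0.03"
}}

```text
clock: 16.22
tcp_pos: [586.8, 124.2, 64.0]
ee_rot: [0.163, 0.987, -0.0, -0.001]
force: [-6.6, -2.4, 0.7]
gripper_width: 13.7
```

```bash
python3 st.py
```

```text
16.2167 tcp [586.75 124.17  63.99] yaw 1.2427 F [-6.58 -2.41  0.7 ] F.u 5.72 T [-0.513  1.234  0.644] w 13.73 j [-0.13  0.35 -0.15  1.75  0.06  1.05  0.95] u -12.52
```

{"name": "jog_arm", "arguments": {
  "increments": "0 -0.05 0.01 0 0.03; 0 -0.1 0.03 0 0.05; 0 -0.13 0.03 0 0.05; 0 -0.13 0.03 0 0.05; 0 -0.13 0.03 0 0.05; 0 -0.13 0.03 0 0.05; 2 -0.13 0.03 0 0.05; 4 -0.13 0.03 0 0.05; 5 -0.13 0.03 0 0.05; 5 -0.13 0.03 0 0.05"
}}

```text
clock: 17.05
tcp_pos: [587.2, 124.4, 64.6]
ee_rot: [0.14, 0.99, 0.001, 0.001]
force: [-0.0, -1.2, -0.3]
gripper_width: 32.2
```

```bash
python3 st.py
```

```text
17.05 tcp [587.18 124.41  64.64] yaw 1.2902 F [-0.04 -1.22 -0.35] F.u -0.28 T [ 0.13  -0.045  0.015] w 32.22 j [-0.12  0.34 -0.16  1.75  0.06  1.05  0.99] u -12.87
```

{"name": "jog_arm", "arguments": {
  "increments": "5 0 0 0 0; 5 0 0 0 0; 5 0 0 0 0; 5 0 0 1 0; 5 0 0 2.5 0; 5 0 0 4.5 0; 5 0 0 6.5 0; 5 0 0 8.5 0; 5 0 0 10.5 0; 5 0 0 12 0"
}}

```text
clock: 17.88
tcp_pos: [586.9, 124.0, 186.8]
ee_rot: [0.14, 0.99, 0.001, 0.001]
force: [0.3, 0.4, 0.3]
gripper_width: 50.1
```

{"name": "jog_arm", "arguments": {
  "increments": "5 0 0 2 0; 5 -2 0 4 0; 5 -4 0 5 0; 5 -6 0 5 0; 5 -6 0 5 0; 5 -6 0 5 0; 5 -6 0 5 0; 5 -6 0 5 0; 5 -6 0 5 0; 5 -6 0 5 0"
}}

```text
clock: 18.72
tcp_pos: [526.5, 123.7, 233.4]
ee_rot: [0.14, 0.99, -0.0, -0.0]
force: [-0.1, -0.8, 0.5]
gripper_width: 49.7
```

```bash
python3 st.py
python3 - <<'E'
from h import *
p,d=viewer.camera('wrist'); save('w7.png',p)
V,U=np.mgrid[0:480,0:640]; i,W=w2c('wrist');K=np.array(i['mtx'])
pp=cv2.undistortPoints(np.stack([U.ravel(),V.ravel()],1)[:,None].astype(float),K,np.array([i['k1'],0,0,0.]))[:,0]
C=np.linalg.inv(W); dd=d.ravel()
P=(np.c_[pp,np.ones(len(pp))]*dd[:,None])@C[:3,:3].T+C[:3,3]; P=P[dd>0]
m=(P[:,2]>80)&(P[:,2]<100)&(np.hypot(P[:,0]-587,P[:,1]-124)<40); q=P[m]; print(len(q),cv2.minAreaRect(q[:,:2].astype(np.float32)) if len(q) else '')
for c in ['side','scene']:
    p,d=viewer.camera(c); save(c+'7.png',p); 
    o=(200,200) if c=='side' else (200,230); save(c+'7z.png',cv2.resize(p[o[0]:o[0]+120,o[1]:o[1]+160],(800,600),interpolation=cv2.INTER_CUBIC))
    for n,z in [('wax_pot',15),('paint_1',0),('masking_tape',0),('sanding_block',0),('knob_grip',82)]:
        for r in nets.mark_of(n,c)[:1]: print(c,n,r['confidence'],np.round(atz(c,r['uv'],z),1))
E
```

```text
18.7167 tcp [526.53 123.65 233.44] yaw 1.2897 F [-0.12 -0.82  0.51] F.u -0.1 T [ 0.095 -0.1    0.017] w 49.73 j [-0.12  0.09 -0.17  1.7   0.02  1.35  1.  ] u 45.46
628 ((576.3900146484375, 124.90450286865234), (13.828177452087402, 38.57372283935547), 75.14625549316406)
side wax_pot 0.7 [655.4 104.1  15. ]
side paint_1 0.68 [648.   -6.2   0. ]
side masking_tape 0.66 [601.9 260.6   0. ]
side sanding_block 0.77 [474.  36.   0.]
side knob_grip 0.76 [593.5 121.1  82. ]
scene wax_pot 0.66 [663.2  98.3  15. ]
scene paint_1 0.82 [656.3 -13.9   0. ]
scene masking_tape 0.7 [601.3 263.    0. ]
scene sanding_block 0.59 [466.8  29.6   0. ]
scene knob_grip 0.81 [584.5 123.9  82. ]
```

View pics/w7.png

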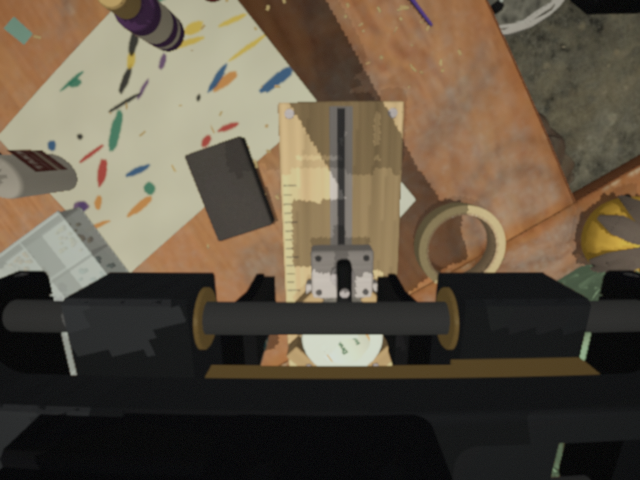

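View pics/side7z.png

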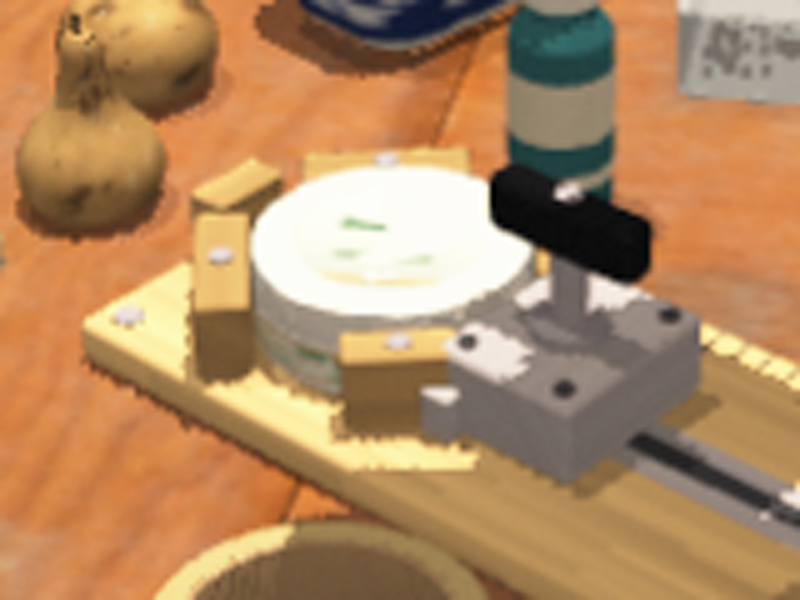

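View pics/scene7z.png

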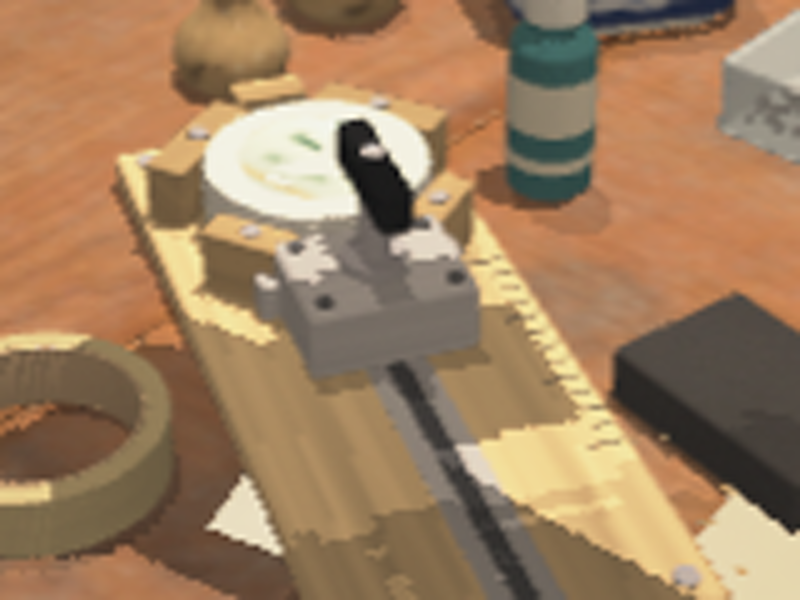

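Both pictures show the pot seated between the vees and the bar back along the track (75.1° across it, against about 75° for the track's normal). The bystanders have not visibly moved. Handing in.

```bash
python3 -c "
from h import *
print(ticket.hand_in())"
```

```text
the job is handed in; nothing more can be done
None
```

The wax pot is clamped in the holder and the job is handed in. I loosened the knob by about 1.2 rad and slid the jaw about 110 mm by its knob until the pot stopped against the fixed vee. Then I turned the knob back to its stop, let go and moved the arm clear, at about 19 s of the 42 s allowed.

- **Pot home:** an extra 0.8 mm of commanded push moved the jaw only 0.07 mm. The push was then about 6 N, of which about 2 N is the jaw's own sliding friction. The side camera put the pot at (655, 104), within about 2 mm of the computed seat (656, 103). The scene camera read (663, 98), about 8 mm off. I put that down to net error, because the pictures show the pot seated and level.
- **Knob tight:** the turning torque rose from about 0.04 to 0.64 N m against the stop, and the bar lies along the track to within measuring error.
- **Other things:** the bottle, tape and sanding block show no visible movement. Their before and after position readings differ by up to about 7 mm, which is no more than the spread between cameras.

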